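Lock the instrument's access panel with its quarter-turn fastener

TASK

Close and lock the access panel on top of the grey bench instrument, using fingertips only: set the fingertips in the orange slot of the round quarter-turn fastener, press the sprung panel fully down, and while keeping it down turn the slot a quarter turn clockwise (seen from above) to its stop, so that it lines up with the green marks and the panel stays down when you let go and draw clear. Do not lift the panel, and leave the bottles and the tape roll around it standing where they are, without picking any up.

Things in the scene. Friction and masses are not known exactly. Their poses are not given: they have to be found in the camera images.
- instrument: Grey bench instrument, fixed to the bench, 180 (x) x 200 (y) x 60 mm to its rim. Origin: centre of its underside, on the bench; z up; its front (black fascia) faces its -x. The white panel on top makes it 66 mm high when closed, the fastener's grey collar 82 mm.
- panel (a joint): Angle of the white access panel on its hinge, rad: 0 = fully down on a rigid stop, growing as the front edge rises. A spring holds the loose panel at about 0.07 (fastener some 8 mm above its closed height); holding it fully down takes about 4 N at the fastener. Once locked and let go it lifts about 2 mm (to about 0.015) and is held there.
- panel_hinge (a point): Middle of the panel's hinge line, which runs along the instrument's y at x = +86, z = 60 mm in the instrument's frame. The panel is 172 x 194 x 6 mm and reaches from here to the instrument's front.
- slot: Orange finger slot in the top of the fastener's round dark drum; turns with the drum. Origin: centre of the slot's floor, on the turning axis; x along the slot, z up out of it. 30 mm wide inside, 14 mm deep, walls along x to 37 mm either side of the centre. With the panel fully down the origin lies at x = -30, y = 0, z = 68 mm in the instrument's frame.
- collar (a point): Centre of the grey collar round the drum, on the turning axis, level with the tops of collar and drum (14 mm above the slot's floor). 110 mm across outside, 87 mm inside; it is fixed to the panel and closes the slot's ends, so the drum can be turned only from inside the slot. Red marks on it at the instrument's +y and -y sides, green marks at +x and -x.
- fastener (a joint): Turn of the drum, rad, growing clockwise seen from above: 0 = open (slot's x along the instrument's +y, at the red marks), 1.571 = locked, at a rigid stop (slot along the instrument's x, at the green marks). Stiff (0.12 N m), stays where left. From about 1.1 on a hidden cam runs under a catch; if the panel is over about 2 mm high there, it jams against the catch near 1.0.
- white_bottle: White bottle with a red cap, 48 mm across, 84 mm high, loose beside the instrument; origin: centre of its underside. A bystander.
- amber_bottle: Amber bottle with a black cap, 54 mm across, 94 mm high, loose beside the instrument; origin: centre of its underside. A bystander.
- label_tape: Yellow roll of label tape lying flat, 94 mm across, 19 mm high, loose beside the instrument; origin: centre of its underside. A bystander.

How it is judged:
On the way, in this order (a step that is already met when the one before it is completed fails the run):
1. fingertips in the slot hold the panel down, the fastener not yet turned (contact force between the fingers and slot above 0.5 N and value of joint panel below 0.03 rad and value of joint fastener below 0.9 rad), for 0.05 s.
2. turned to the locked position from inside the slot, panel down (contact force between the fingers and slot above 0.5 N and value of joint panel below 0.035 rad and value of joint fastener above 1.4 rad), for 0.05 s.
At the end, for the whole second after the job is handed in: Fastener turned to at least 1.40 rad (stop at 1.571), panel held down by it at less than 0.035 rad without any help, at rest; both bottles and the tape roll within 30 mm of where they stood (value of joint panel below 0.035 rad and value of joint fastener above 1.4 rad and velocity of joint panel below 0.05 rad/s and distance of each of white_bottle, amber_bottle, label_tape from where it was at the start of the episode below 0.03 m); the robot touches nothing.
It fails at once if the panel is lifted open (beyond 0.2 rad) (value of joint panel above 0.2 rad).
It fails at once if a bottle or the tape roll is lifted (20 mm) (height (world z) of any of white_bottle, amber_bottle, label_tape above 0.02 m).
It fails at once if a bottle or the tape roll is moved more than 30 mm (distance of any of white_bottle, amber_bottle, label_tape from where it was at the start of the episode above 0.03 m).
It fails at once if a bottle or the tape roll is tipped over (angle between any of white_bottle, amber_bottle, label_tape's own z axis and vertical above 0.5 rad).
It also fails if it takes over 51 s, if anything falls off the work surface, if the arm or the gripper's body presses on something with over 40 N, if the wrist force passes 120 N, or if a joint passes its speed limit or range.

ROBOT

A 6-joint arm with a two-finger parallel gripper is mounted at the origin on a cart in front of the work surface, level with it; the furniture and walls round the work are solid. World frame = base frame: x ahead of the robot, y to its left, z up, the work surface at z = 0. Lengths are in m, angles in rad, forces in N, time in s.
With the tool pointing down it reaches from about 0.225 to 0.875 m from the base axis. Payload 3.4 kg.
Tool frame: the origin (TCP) lies on the centre line of the jaws, within the pads' length; the fingertips stand 17 mm ahead of it and the grasp point (between the pads) lies 2 mm behind it (nose_length is the distance from the TCP to the fingertips, in m); z points along the fingers, y is the line along which they close (so a half turn about z gives the same grasp; the last joint's range is limited). The gripper opens to 85 mm and grips with 20 to 120 N. Pads are 22 mm wide; open, the fingers measure 114 mm over their backs; the gripper's body (76 mm by 85 mm) begins 54 mm behind the grasp point. The pads swing forward as they close: fully open they stand 13 mm farther back than shut.
Start: joints at [1.214, 0.276, 1.505, -0, 1.361, -0.121], TCP at [0.134, 0.559, 0.248] pointing down, gripper open.
Joint ranges: [-2.89, 2.89], [-0.75, 2.08], [0.22, 2.7], [-1.18, 4.32], [0.11, 2.71], [-2.7, 2.7]. Speed limits (rad/s): [2.57, 2.57, 3.14, 3.14, 3.14, 3.14].

INTERFACE

Orientations are given as a unit quaternion [w, x, y, z].
In Python, from rig import get_state, get_image, sign_off, find_in, place_of, nose_length gives the robot as it stands.
- The arm moves only by the tool apply_moves, never from a script. Its argument "deltas" is one flat list of numbers, 5 for each row, row after row: the finger opening in mm, from 0 to 85.4, then the shift along the tool's x, y, z in mm, then the turn about the tool's z in degrees. A call has 1 to 12 rows; each row is the pose to reach, as a shift and turn from the pose commanded when the call began, along the tool's axes at that moment; what a row does not reach only later rows make up. A row lasts 1/12 s, in which the tool goes at most 41.7 mm and 7.16 degrees, less where a joint would pass 70% of its speed; a pose out of reach is approached as far as the arm can. A call with a gripper value outside its range is refused whole. The fingers move at their own pace and stop on an object; "squeeze" is the grip in N (left out, the last holds). Time passes only in rows, so rows that repeat a pose let the fingers close. It gives the time, the measured TCP pose, the force, the opening and the grip force at its end, in the units of the state.
- get_state(): the state, without advancing time (a new reading comes with each control period).
- get_image(name): name is "scene" or "top" or "wrist"; returns a dict with "frame" (480x640x3 uint8, red, green, blue), "K" (3x3 intrinsics, pixels), "k1" (the pictures are not rectified: a ray, as slopes to the right and down, at radius r is drawn at 1 + k1 r^2 times it, then the intrinsics apply), "position" and "orientation" of the camera in the world. Camera axes: x right, y down, z forward; pixel columns grow to the right and rows downward; lengths in m; the calibration is good to about 2 mm. A picture is of the moment at which its call begins. There is no depth.
- sign_off(): hands the job in; it is judged then, once.
Trained networks look in a picture, given as the dict that the camera call returned (one of the last four; its "shot" number tells which), for a name from the list of things; names that differ only in an ending like _2 or _b are one class to them, and where a whole thing is asked for, a point or a joint stands for the part that bears it (a point fixed in the world has none). Each returns a list of dicts, best first, with "score" (0 to 1); they miss things now and then, are a little off and sometimes report something else, mostly with a low value. They report only what shows in the picture. A call takes as long as a camera call.
- find_in(query, picture): "point" ([column, row] in pixels, amid what is visible of it).
- place_of(query, picture): "point" ([column, row] in pixels: a listed point, or the origin of a listed thing).
The state is a dict: "clock": time; "qpos": joint angles; "qd": joint speeds; "effort": joint torques, N m; "position": TCP position; "ee_rot": TCP orientation; "contact_force": force on the tool from outside, world axes, zero at the start; "moment": the same for the moment, N m; "width": finger opening in m; "gripper_force": force on a finger pad.
Only numpy, scipy, OpenCV 4.12 (cv2) and the standard library are available. Lean on these libraries where they do the work, as an engineer would, in place of code of your own. Each camera call takes 0.05 s, during which the arm holds its last target. There are 200 camera calls.

## Working session

There is one attempt and no reset: what is moved stays moved. The work goes in short steps, Python scripts to look and compute and a tool call to move; the robot and the scene stay as the last step left them, time stands still between calls to the robot, and variables do not carry over. Pictures are saved under pics/ and viewed, at most 10 in all, crops included, and the job is handed in when it is done.

Besides the shell and the picture viewer there is one more tool, called by a JSON object that holds its "fn" and its "kwargs", one argument or row to a line. apply_moves: Moves the arm, as the interface text tells. Its arguments: {"type":"object","properties":{"deltas":{"type":"array"},"squeeze":{"type":"number"}},"required":["deltas"]}

```bash
mkdir -p pics; cat > h.py <<'E'
import numpy as np, cv2
from scipy.spatial.transform import Rotation as R
from rig import *
def rot(q): return R.from_quat(np.r_[q[1:],q[0]]).as_matrix()
def ray(p,px):
    K=np.array(p["K"]);d=np.array([(px[0]-K[0,2])/K[0,0],(px[1]-K[1,2])/K[1,1]])
    u=d.copy()
    for _ in range(20): u=d/(1+p["k1"]*(u@u))
    return np.array(p["position"]),rot(p["orientation"])@np.r_[u,1]
def onz(p,px,z):
    o,d=ray(p,px); return o+d*(z-o[2])/d[2]
def proj(p,X):
    c=rot(p["orientation"]).T@(np.array(X)-p["position"]);u=c[:2]/c[2];u=u*(1+p["k1"]*(u@u))
    K=np.array(p["K"]);return np.array([K[0,0]*u[0]+K[0,2],K[1,1]*u[1]+K[1,2]])
E
python3 - <<'E'
from h import *
np.set_printoptions(precision=4,suppress=True)
ims=[]
Z=dict(instrument=0,panel_hinge=.06,slot=.076,collar=.09,white_bottle=0,amber_bottle=0,label_tape=0)
for n in ["top","scene","wrist"]:
    p=get_image(n);cv2.imwrite(f"pics/{n}.png",p["frame"][...,::-1])
    print(n,np.array(p["position"]))
    for q in Z:
        for r in place_of(q,p)[:2]:print(q,round(r["score"],2),np.round(r["point"],1),onz(p,r["point"],Z[q])[:2])
s=get_state();print(s["position"],s["ee_rot"],s["width"],s["contact_force"],nose_length() if callable(nose_length) else nose_length);print(rot(s["ee_rot"]))
E
```

```text
top [0.4247 0.2728 0.9254]
instrument 0.78 [372.6 235.8] [0.5355 0.1832]
panel_hinge 0.67 [367.7 190.3] [0.6209 0.2002]
slot 0.69 [378.8 248. ] [0.5027 0.1781]
collar 0.59 [373.6 248.7] [0.4998 0.1896]
white_bottle 0.86 [287.1 219.4] [0.5664 0.3677]
amber_bottle 0.79 [300.2 284.5] [0.4276 0.3348]
label_tape 0.57 [445.4 222.8] [0.5676 0.0274]
scene [-0.1294 -0.4355  0.6939]
instrument 0.93 [368.  307.3] [0.5343 0.1892]
panel_hinge 0.73 [396.8 261.6] [0.6185 0.1983]
slot 0.76 [358.3 280.2] [0.5048 0.1875]
slot 0.74 [279.7 293.5] [0.3777 0.2499]
collar 0.63 [361.3 272.7] [0.5105 0.1862]
collar 0.28 [369.5 306.3] [0.4519 0.1084]
white_bottle 0.83 [312.6 268.6] [0.543  0.3565]
white_bottle 0.5 [450.9 346.3] [0.5612 0.0178]
amber_bottle 0.87 [280.6 292.6] [0.4431 0.3353]
label_tape 0.91 [451.3 345.4] [0.5635 0.0188]
wrist [0.0597 0.5776 0.374 ]
[0.1343 0.5591 0.2483] [-0.      0.1176  0.9931  0.    ] 0.08514582864017015 [0.2244 0.2526 0.7215] 0.017
[[-0.9723  0.2336 -0.    ]
 [ 0.2336  0.9723  0.0001]
 [ 0.      0.0001 -1.    ]]
```

View pics/top.png

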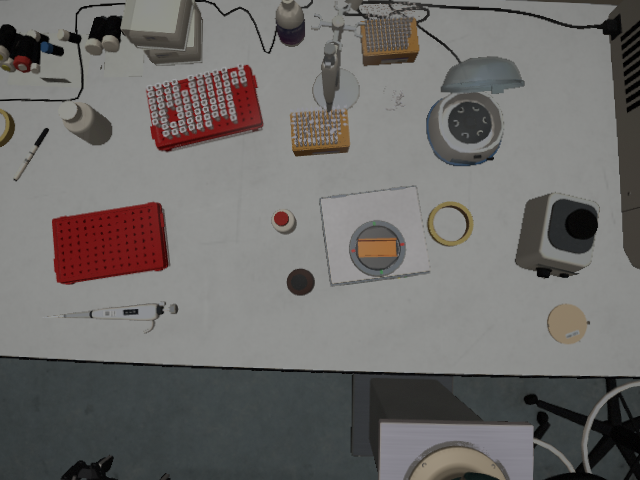

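View pics/scene.png

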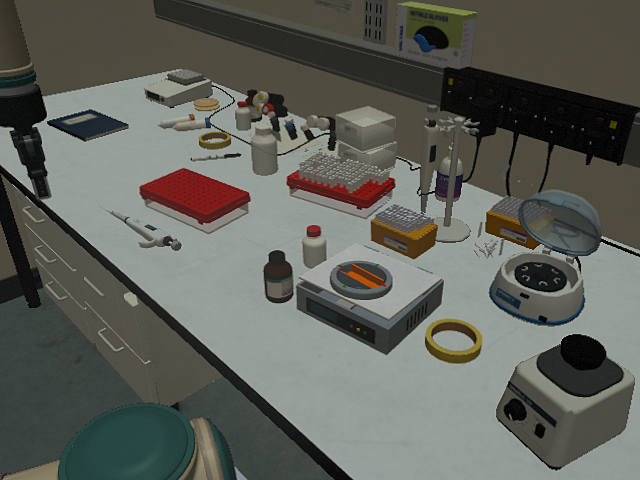

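The top view shows the instrument with the fastener at about (377,247), the white bottle at (284,221), the amber bottle at (300,282) and the tape at (450,224). The slot runs across the picture. The scene view agrees with this. Next I'll refine the slot centre and the yaw.

```bash
cat > m.py <<'E'
from h import *
np.set_printoptions(precision=4,suppress=True)
def orange(p,box=None):
    h=cv2.cvtColor(p["frame"],cv2.COLOR_RGB2HSV);m=cv2.inRange(h,(5,130,80),(17,255,255))
    if box: k=np.zeros_like(m);k[box[1]:box[3],box[0]:box[2]]=255;m&=k
    return m
def gnd(p,m,z):
    ys,xs=np.nonzero(m);return cv2.minAreaRect(np.float32([1000*onz(p,(x,y),z)[:2] for x,y in zip(xs,ys)])),len(xs)
E
python3 - <<'E'
from m import *
for n,b in [("top",(340,225,415,275)),("scene",(325,255,395,300))]:
    p=get_image(n);m=orange(p,b)
    for z in (.076,.09): print(n,z,gnd(p,m,z))
    if n=="top":
        h=cv2.cvtColor(p["frame"],cv2.COLOR_RGB2HSV)
        c=p["frame"][180:295,310:440][...,::-1];cv2.imwrite("pics/c1.png",cv2.resize(c,None,fx=6,fy=5.2,interpolation=cv2.INTER_CUBIC)[:600])
        # panel corners by eye, height ~ .066 rear, .078 front
        for px,z in [((320,198),.066),((417,186),.066),((429,271),.078),((331,285),.078)]: print(px,onz(p,px,z))
E
```

```text
top 0.076 (((504.59564208984375, 181.54959106445312), (35.37449264526367, 74.73764038085938), 1.4896063804626465), 687)
top 0.09 (((503.27813720703125, 183.05368041992188), (34.791404724121094, 73.50580596923828), 1.4896190166473389), 687)
(320, 198) [0.6014 0.2962 0.066 ]
(417, 186) [0.6308 0.1017 0.066 ]
(429, 271) [0.4602 0.0803 0.078 ]
(331, 285) [0.4281 0.2698 0.078 ]
scene 0.076 (((520.2821044921875, 193.15313720703125), (35.00183868408203, 83.4223861694336), 2.6289420127868652), 438)
scene 0.09 (((505.5608215332031, 178.90838623046875), (34.20872497558594, 81.53213500976562), 2.628934144973755), 438)
```

View pics/c1.png

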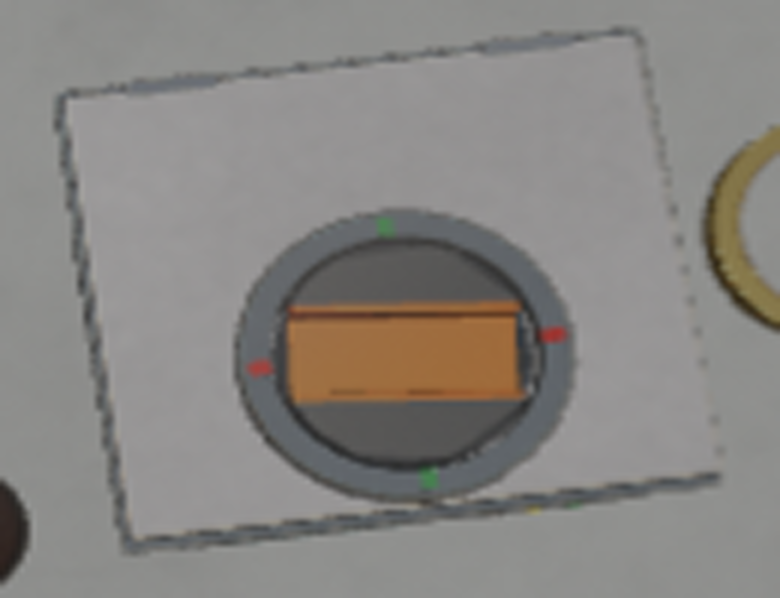

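The crop shows the slot turned about 7–8° clockwise from the red marks (260,368)/(553,335). The instrument's yaw is about 8.6° and the slot's axis is at about 91.5°. The centre is near (0.503, 0.182), and the panel corners and the collar agree with that. So the turn still needed is about 83° clockwise, plus play. Next I'll move above it with the fingers partly closed.

{"fn": "apply_moves", "kwargs": {
  "deltas": [30,-35,-22,0,-2,30,-70,-44,0,-4,30,-105,-66,0,-6,30,-140,-88,0,-8,30,-175,-110,0,-10,30,-210,-132,5,-12,30,-245,-154,10,-14,30,-280,-176,20,-15,30,-315,-198,30,-15,30,-350,-220,40,-15,30,-385,-242,50,-15,30,-420,-264,55,-15],
  "squeeze": 40
}}

```text
clock: 2.3
position: [0.4792, 0.2049, 0.1929]
ee_rot: [-0.001, -0.013, 1.0, 0.0]
contact_force: [0.2, -0.1, -0.3]
width: 0.0299
gripper_force: 0.0
```

{"fn": "apply_moves", "kwargs": {
  "deltas": [30,-11,-12,0,0,30,-21.5,-23,0,0,30,-21.5,-23,0,0,30,-21.5,-23,0,0]
}}

```text
clock: 2.63
position: [0.5007, 0.1844, 0.1938]
ee_rot: [-0.0, -0.012, 1.0, 0.0]
contact_force: [-0.7, 0.1, 0.0]
width: 0.0302
gripper_force: 0.0
```

```bash
python3 - <<'E'
from m import *
s=get_state();print(np.array(s["position"]),rot(s["ee_rot"])[:,1],s["width"])
p=get_image("wrist");print(p["position"]);m=orange(p);print(gnd(p,m,.076),gnd(p,m,.09))
for q,z in [("slot",.076),("collar",.09)]:
  for r in place_of(q,p)[:2]: print(q,r["score"],r["point"],onz(p,r["point"],z))
f=p["frame"].copy()
import math
for a in np.linspace(0,2*np.pi,60):
  for rad in(.055,.0435):
    X=[.503+rad*math.cos(a),.182+rad*math.sin(a),.09];u=proj(p,X);cv2.circle(f,(int(u[0]),int(u[1])),1,(255,0,255),-1)
cv2.imwrite("pics/w1.png",f[...,::-1])
E
```

```text
[0.5007 0.1844 0.1938] [-0.0249  0.9997  0.0008] 0.030178787999960616
[0.424  0.183  0.3195]
(((561.1589965820312, 203.1944122314453), (294.3451843261719, 170.71417236328125), 66.1421890258789), 5203) (((553.2744140625, 202.03526306152344), (277.4197692871094, 160.8977508544922), 66.14217376708984), 5203)
slot 0.82 [317.4, 240.1] [0.5003 0.1818 0.076 ]
collar 0.87 [314.3, 249.4] [0.5026 0.1799 0.09  ]
```

View pics/w1.png

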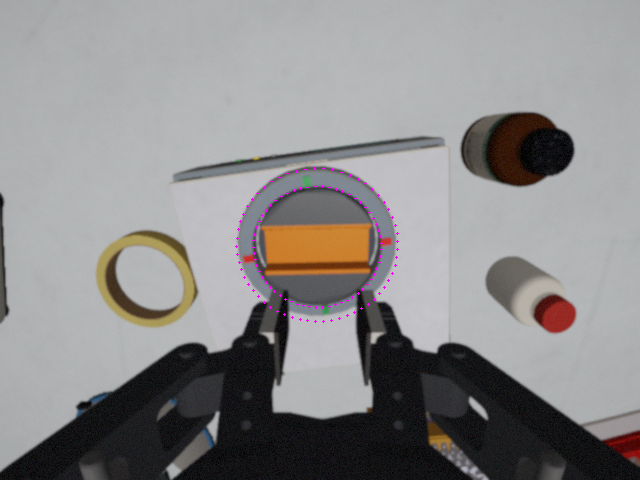

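The wrist view shows the collar and the drawn circle agreeing to about 1 mm at (317,242), and the slot lies across between the fingers. The bottles are clear. Now I'll descend to just above the slot.

{"fn": "apply_moves", "kwargs": {
  "deltas": [30,1,0,20,0,30,1,0,40,0,30,1,0,60,0,30,1,0,75,0,30,1,0,75,0,30,1,0,75,0]
}}

```text
clock: 3.28
position: [0.4987, 0.1852, 0.1186]
ee_rot: [-0.001, -0.014, 1.0, -0.0]
contact_force: [-0.0, 0.1, -0.2]
width: 0.0295
gripper_force: 0.0
```

```bash
python3 - <<'E'
from m import *
s=get_state();print(np.array(s["position"]),rot(s["ee_rot"])[:,1],s["width"],s["contact_force"])
p=get_image("wrist");cv2.imwrite("pics/w2.png",p["frame"][...,::-1])
E
```

```text
[0.4987 0.1852 0.1186] [-0.0277  0.9996  0.    ] 0.02947980357005134 [-0.0491  0.0574 -0.1962]
```

View pics/w2.png

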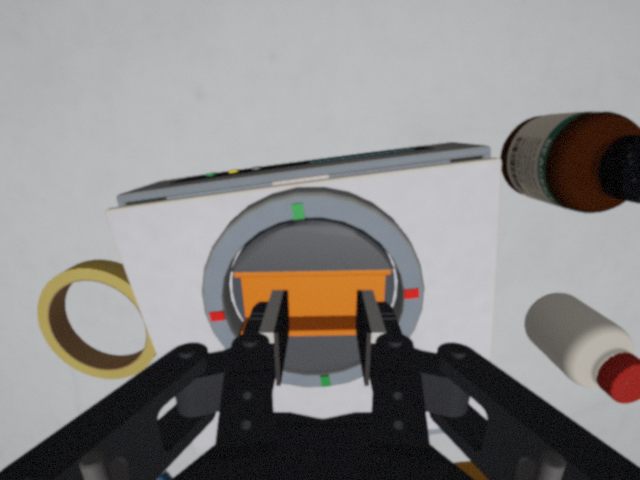

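The wrist view shows the slot's centre at column 313 and the fingers' centre at column 322. That confirms the measured offset of about 3 mm, so I'll correct by measured position.

{"fn": "apply_moves", "kwargs": {
  "deltas": [34,-3,-3.5,0,0,34,-3,-3.5,0,0,34,-3,-3.5,0,0]
}}

```text
clock: 3.58
position: [0.5038, 0.1809, 0.1198]
ee_rot: [0.001, -0.013, 1.0, 0.0]
contact_force: [-0.3, 0.2, 0.2]
width: 0.0342
gripper_force: 0.0
```

```bash
python3 - <<'E'
from m import *
s=get_state();P=np.array(s["position"]);print(P,rot(s["ee_rot"]),s["width"],s["contact_force"])
p=get_image("wrist")
for q,z in [("slot",.076),("collar",.09)]:
  for r in place_of(q,p)[:1]: print(q,r["score"],r["point"],onz(p,r["point"],z))
f=p["frame"].copy()
T=rot(s["ee_rot"])
for c,col in (([.5015,.182,.09],(255,0,255)),([.5015,.182,.076],(0,0,255))):
  for a in (-37,-20,0,20,37):
    for b in(-15,0,15):
      u=proj(p,np.array(c)+T[:,1]*a/1000+T[:,0]*b/1000);cv2.circle(f,(int(u[0]),int(u[1])),2,col,-1)
cv2.imwrite("pics/w3.png",cv2.resize(f[170:410,180:460],None,fx=2.5,fy=2.5)[...,::-1])
E
```

```text
[0.5038 0.1809 0.1198] [[-0.9997 -0.0258  0.0023]
 [-0.0258  0.9997  0.0006]
 [-0.0023  0.0005 -1.    ]] 0.0341810801786718 [-0.3121  0.2267  0.1558]
slot 0.61 [322.7, 277.7] [0.5005 0.1818 0.076 ]
collar 0.95 [321.3, 295.6] [0.5038 0.1812 0.09  ]
```

View pics/w3.png

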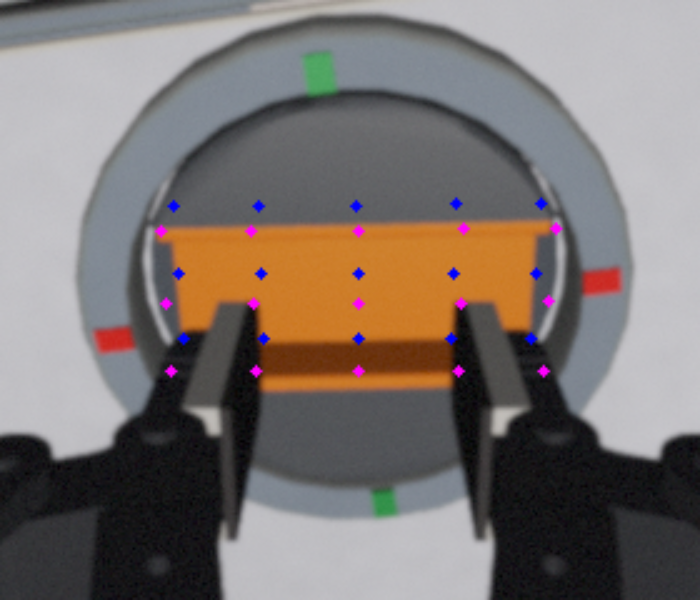

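The overlay matches the slot mouth: inner rows 238–376 against a predicted 231–371, and the ends line up. I put the centre at about (0.502, 0.182). Inserting now.

{"fn": "apply_moves", "kwargs": {
  "deltas": [34,1.5,1,8,0,34,1.5,1,14,0,34,1.5,1,18,0,34,1.5,1,22,0,34,1.5,1,25,0,34,1.5,1,25,0]
}}

```text
clock: 4.23
position: [0.5008, 0.1817, 0.0928]
ee_rot: [-0.001, -0.013, 1.0, -0.0]
contact_force: [-0.6, -0.3, -0.3]
width: 0.0342
gripper_force: 0.0
```

{"fn": "apply_moves", "kwargs": {
  "deltas": [34,0,0,3,0,34,0,0,6,0,34,0,0,8,0,34,0,0,8,0]
}}

```text
clock: 4.57
position: [0.501, 0.1818, 0.0856]
ee_rot: [-0.0, -0.013, 1.0, 0.0]
contact_force: [-2.5, -0.5, 3.4]
width: 0.034
gripper_force: 1.5
```

{"fn": "apply_moves", "kwargs": {
  "deltas": [34,0,0,2,0,34,0,0,4,0,34,0,0,4,0,34,0,0,4,0]
}}

```text
clock: 4.9
position: [0.5011, 0.1818, 0.0839]
ee_rot: [0.0, -0.013, 1.0, 0.0]
contact_force: [-5.2, -0.9, 18.1]
width: 0.0343
gripper_force: 8.8
```

Contact at 18 N with the panel stiff, so it is fully down. Turning clockwise in stages.

{"fn": "apply_moves", "kwargs": {
  "deltas": [34,0,0,0,5,34,0,0,0,10,34,0,0,0,15,34,0,0,0,20,34,0,0,0,25,34,0,0,0,30,34,0,0,0,35,34,0,0,0,40,34,0,0,0,40]
}}

```text
clock: 5.65
position: [0.5019, 0.1817, 0.084]
ee_rot: [0.001, 0.331, 0.944, 0.0]
contact_force: [-3.6, -1.8, 16.0]
width: 0.0344
gripper_force: 8.0
```

```bash
python3 - <<'E'
from m import *
s=get_state();y=rot(s["ee_rot"])[:,1];print(s["position"],np.degrees(np.arctan2(y[1],y[0])),s["contact_force"],s["moment"])
E
```

```text
[0.5019 0.1817 0.084 ] 51.342322387838976 [-3.6258 -1.766  16.0002] [-0.355   0.7171 -0.1228]
```

{"fn": "apply_moves", "kwargs": {
  "deltas": [34,0,0,0,5,34,0,0,0,10,34,0,0,0,15,34,0,0,0,20,34,0,0,0,25,34,0,0,0,30,34,0,0,0,35,34,0,0,0,40,34,0,0,0,44,34,0,0,0,48,34,0,0,0,48]
}}

```text
clock: 6.57
position: [0.5029, 0.1813, 0.084]
ee_rot: [0.002, 0.686, 0.728, 0.001]
contact_force: [-2.6, -3.0, 13.9]
width: 0.034
gripper_force: 7.2
```

```bash
python3 - <<'E'
from m import *
s=get_state();y=rot(s["ee_rot"])[:,1];print(s["position"],np.degrees(np.arctan2(y[1],y[0])),s["contact_force"],s["moment"])
p=get_image("top");print(gnd(p,orange(p,(340,225,415,275)),.082))
p=get_image("wrist");cv2.imwrite("pics/w4.png",p["frame"][...,::-1])
E
```

```text
[0.5029 0.1813 0.084 ] 3.411930794558984 [-2.6044 -2.9594 13.9104] [-0.5537  0.5335 -0.0071]Traceback (most recent call last):
  File "<stdin>", line 3, in <module>
  File "m.py", line 8, in gnd
    ys,xs=np.nonzero(m);return cv2.minAreaRect(np.float32([1000*onz(p,(x,y),z)[:2] for x,y in zip(xs,ys)])),len(xs)
                               ~~~~~~~~~~~~~~~^^^^^^^^^^^^^^^^^^^^^^^^^^^^^^^^^^^^^^^^^^^^^^^^^^^^^^^^^^^^^
cv2.error: OpenCV(4.12.0) /io/opencv/modules/imgproc/src/convhull.cpp:143: error: (-215:Assertion failed) total >= 0 && (depth == CV_32F || depth == CV_32S) in function 'convexHull'
```

{"fn": "apply_moves", "kwargs": {
  "deltas": [34,0,0,0,3,34,0,0,0,6,34,0,0,0,6]
}}

```text
clock: 6.87
position: [0.5031, 0.1809, 0.084]
ee_rot: [0.002, 0.722, 0.692, 0.001]
contact_force: [-2.6, -3.8, 14.9]
width: 0.034
gripper_force: 12.1
```

```bash
python3 - <<'E'
from m import *
s=get_state();y=rot(s["ee_rot"])[:,1];print(s["position"],np.degrees(np.arctan2(y[1],y[0])),s["contact_force"],s["moment"])
p=get_image("wrist");cv2.imwrite("pics/w4.png",p["frame"][...,::-1])
E
```

```text
[0.5031 0.1809 0.084 ] -2.4715572974054663 [-2.634  -3.8049 14.8902] [-0.7436  0.4024  0.3582]
```

View pics/w4.png

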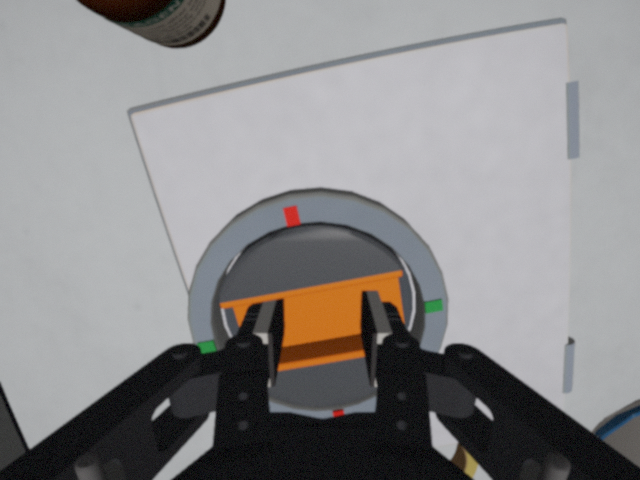

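The slot edge (220,304)–(402,273) is parallel to the green marks (207,347)–(433,306) within 1°, and the torque rose sharply, so it is at the stop. I'll relax the turn and lift out.

{"fn": "apply_moves", "kwargs": {
  "deltas": [34,0,0,0,-4,34,0,0,-3,-8,34,0,0,-6,-9,34,0,0,-10,-9,34,0,0,-20,-9,34,0,0,-40,-9,34,0,0,-75,-9,34,0,0,-110,-9,34,0,0,-110,-9,34,0,0,-110,-9,34,0,0,-110,-9]
}}

```text
clock: 7.83
position: [0.501, 0.1817, 0.1918]
ee_rot: [-0.0, 0.666, 0.746, -0.0]
contact_force: [0.5, 0.2, -0.3]
width: 0.0341
gripper_force: 0.0
```

```bash
python3 - <<'E'
from m import *
s=get_state();print(s["position"],s["contact_force"],s["clock"])
p=get_image("wrist");cv2.imwrite("pics/w5.png",p["frame"][...,::-1])
E
```

```text
[0.501  0.1817 0.1918] [ 0.4803  0.1752 -0.3035] 7.8333
```

View pics/w5.png

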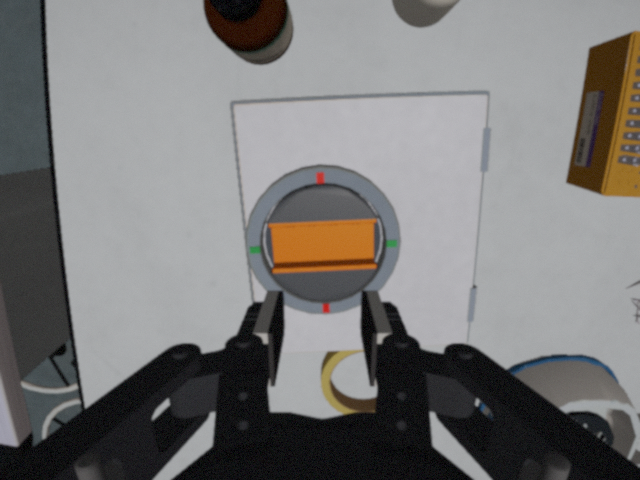

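The slot (268,223)–(378,219) lines up with the green marks (255,250)/(391,243). The panel sits flush with no front gap, and the bystanders are standing. I'm handing the job in.

```bash
python3 -c "
from rig import *
print(sign_off())"
```

```text
the job is handed in; nothing more can be done
None
```

The panel is pressed down and locked, with the slot turned to its stop and lined up with the green marks; the gripper is drawn clear, the bottles and tape roll were left untouched, and the job is handed in, though no verdict was returned.

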